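Fetch the specimen block from behind the bottle and jar

TASK

The specimen block stands in the back of the storage bay behind the amber bottle and the square staining jar. First move the bottle and the jar out onto the steel tray, both standing on its floor, then set the specimen block upright in the middle of the round white stage plate, and after that put the bottle and the jar back in the bay, each standing on the spot where it stood at the start. Keep the bottle and jar upright all the time, and leave the eyepiece, slide box and lidded dish where they are.

Things in the scene. Friction and masses are not known exactly. Their poses are not given: they have to be found in the camera images.
- bottle: Immersion-oil bottle: round amber glass body, diameter 50 and 85 high, sloping shoulder to 95, then a black round cap of diameter 32 from 95 to 125 (total height 125). Rigid, about 0.2 kg. Stands upright in the front half (nearer the robot) of the bay beside the jar, left or right of it. Origin: centre of the underside, z up.
- jar: Staining jar with glass slides inside: square clear glass body 44 x 44 and 88 high, closed by a square aluminium lid 40 x 40 from 88 to 108 (total height 108). The lid is fixed, so the jar may be lifted by it. About 0.25 kg. Stands upright in the front half of the bay beside the bottle, left or right of it. Origin: centre of the underside, z up, x and y square to its sides.
- specimen: Specimen block: square aluminium block 40 x 40 x 24 high with a grey round resin mount (diameter 30, 4 high) on top and a small copper dot in its middle; total height 28, about 0.11 kg. Stands in the rear half of the bay behind the bottle and the jar. Origin: centre of the underside, z up, x and y square to its sides.
- bay: Storage bay fixed to the bench, 150 (x) x 170 (y): a grey floor 4 thick, white walls 6 thick and 45 high (over the bench) at the back (+x) and both sides, open at the front (-x, towards the robot). The bottle and the jar stand on its floor side by side, about 28 in front of its centre and 38 to either side, the specimen block about 28 behind its centre. Origin: centre of the underside; x points to its back wall, y to its left wall seen from the robot.
- tray: Shallow steel tray fixed to the bench, 140 (x) x 200 (y), walls 4 thick and 12 high, floor 4 thick. Empty at the start. Room for the bottle and the jar side by side along y. Origin: centre of the underside; y along its long side.
- stage: Inspection stage fixed to the bench: black square base 150 x 150 x 26 high, with two small black knobs on its sides, and in its middle a round white plate of diameter 96 whose flat top lies 30 above the bench. Origin: centre of the underside, below the middle of the plate.
- eyepiece: Bystander: a microscope eyepiece standing on the bench, black barrel of diameter 34 on a narrower steel tube, 55 high. Origin: centre of the underside.
- slidebox: Bystander: flat slide box, 87 x 102 x 34 high, grey with a white lid. Origin: centre of the underside.
- dish: Bystander: a clear lidded flat dish, diameter 94, 16 high, brownish inside. Origin: centre of the underside.
Not all that is in view belongs to the job. Of the things that look like the stage, the largest one is meant.

How it is judged:
By the outcome, as a careful person would: the job done as asked, in the order asked, and still so for the second after the job is handed in, with the robot touching nothing.
It also fails if it takes over 128 s, if anything falls off the work surface, if the arm or the gripper's body presses on something with over 40 N, if the wrist force passes 120 N, or if a joint passes its speed limit or range.

ROBOT

A 7-joint arm with a two-finger parallel gripper is mounted at the origin on the work surface. World frame = base frame: x ahead of the robot, y to its left, z up, the work surface at z = 0. Lengths are in mm, angles in rad, forces in N, time in s.
With the tool pointing down it reaches from about 400 to 875 mm from the base axis. Payload 4.4 kg.
Tool frame: the origin (TCP) lies between the finger pads; the fingertips stand 22 mm ahead of it and the grasp point (between the pads) lies 3 mm ahead of it; z points along the fingers, y is the line along which they close (so a half turn about z gives the same grasp; the last joint's range is limited). The gripper opens to 85 mm and grips with 20 to 120 N. Pads are 22 mm wide; open, the fingers measure 114 mm over their backs; the gripper's body (76 mm by 85 mm) begins 54 mm behind the grasp point. The pads swing forward as they close: fully open they stand 13 mm farther back than shut.
Start: joints at [1.142, 0.628, 0.038, 1.517, -0.027, 0.996, -0.02], TCP at [230.708, -607.693, 253.313] pointing down, gripper open.
Joint ranges: [-3.06, 3.06], [-0.37, 2.12], [-1.25, 1.32], [0.18, 2.47], [-1.1, 4.24], [0.23, 1.98], [-2.94, 2.94]. Speed limits (rad/s): [2.57, 2.57, 3.14, 3.14, 3.14, 3.14, 3.14].

INTERFACE

Orientations are given as [roll, pitch, yaw] about the fixed x, y, z axes, in that order (R = Rz(yaw) Ry(pitch) Rx(roll)).
In Python, from cell import ctrl gives the robot as it stands.
- The arm moves only by the tool step_arm, never from a script. Its argument "plan" is a list of rows, each an object of numbers: "dx", "dy", "dz": the shift along the tool's x, y, z scaled (see below); "ax", "ay", "az": the turn, a rotation vector about the tool's x, y, z scaled (see below); "gripper": the opening, from 0 (shut) to 1 (fully open). A call has 1 to 20 rows; each row shifts and turns the commanded pose from where the row before left it, along the tool's axes as they then stand; what a row does not reach is not made up. The controller multiplies each number of a shift by 0.3 m and each number of a turn by 90 degrees. A row lasts 1/8 s, in which the tool goes at most 62.5 mm and 10.7 degrees, less where a joint would pass 70% of its speed; a pose out of reach is approached as far as the arm can. A call with a number of a shift or a turn outside -1 to 1 is refused whole. A call with a gripper value outside its range is refused whole. The fingers move at their own pace and stop on an object; the grip force is fixed at half the most. Time passes only in rows, so rows that do not move let the fingers close. It gives the time, the measured TCP pose, the force, the opening and the grip force at its end, in the units of the state.
- ctrl.read_state(): the state, without advancing time (a new reading comes with each control period).
- ctrl.get_image(name): name is "scene" or "top" or "wrist"; returns a dict with "color" (400x640x3 uint8, red, green, blue), "range_z" (400x640 float32, mm along the optical axis (not along the pixel's ray), 0 where there is no reading), "fx", "fy", "cx", "cy" (pixels), "T" (4x4, takes a point from camera to world coordinates); the wrist camera has in their place "T_tool_cam" (4x4, takes a point from camera to tool coordinates, whose origin is the TCP and whose axes are the flange's). Camera axes: x right, y down, z forward; pixel columns grow to the right and rows downward; lengths in mm; the calibration is good to about 2 mm. A picture is of the moment at which its call begins: read the wrist's pose just before it.
- ctrl.finish_job(): hands the job in; it is judged then, once.
The state is a dict: "clock": time; "qpos": joint angles; "qd": joint speeds; "tau": joint torques, N m; "eef_pos": TCP position; "tool_rot": TCP orientation; "force": force on the tool from outside, world axes, zero at the start; "torque": the same for the moment, N m; "width": finger opening in mm; "gripper_force": force on a finger pad.
Only numpy, scipy, OpenCV 4.12 (cv2) and the standard library are available. Lean on these libraries where they do the work, as an engineer would, in place of code of your own. Each camera call takes 0.05 s, during which the arm holds its last target. There are 200 camera calls.

## Working session

There is one attempt and no reset: what is moved stays moved. The work goes in short steps, Python scripts to look and compute and a tool call to move; the robot and the scene stay as the last step left them, time stands still between calls to the robot, and variables do not carry over. Pictures are saved under pics/ and viewed, at most 14 in all, crops included, and the job is handed in when it is done.

Besides the shell and the picture viewer there is one more tool, called after "Emit:" as name([rows], argument=value, ...), one row to a line, values as JSON. step_arm: Moves the arm, as the interface text tells. Shifts and turns lie within -1 to 1; 1 stands for 0.3 m of shift or 90 degrees of turn. Its arguments: {"type":"object","properties":{"plan":{"type":"array"}},"required":["plan"]}

```bash
mkdir -p pics; ls; cat > h.py <<'E'
import numpy as np,cv2
from cell import ctrl
def shot(n,f):
    s=ctrl.read_state(); d=ctrl.get_image(n); cv2.imwrite('pics/'+f,d['color'][:,:,::-1]); np.savez('pics/'+f+'.npz',**d,eef=s['eef_pos'],rot=s['tool_rot']); return s,d
E
python3 - <<'E'
from h import *
for n in('top','scene'):
    s,d=shot(n,n+'0.png'); print(d['T'].round(3).tolist(),d['fx'],d['cx'],d['cy'])
print(s)
E
```

```text
pics
[[0.027, -0.996, 0.085, 430.108], [-0.999, -0.029, -0.023, 95.641], [0.026, -0.085, -0.996, 1115.601], [0.0, 0.0, 0.0, 1.0]] 422.21742622053847 317.68541679975715 196.86976907999625
[[0.226, 0.766, -0.601, 1228.398], [0.974, -0.173, 0.147, -81.781], [0.009, -0.619, -0.786, 973.414], [0.0, 0.0, 0.0, 1.0]] 465.1349554336553 319.28501626869604 201.4458330145344
{'clock': 0.05, 'qpos': array([ 1.14219286,  0.62931795,  0.03845269,  1.51835003, -0.02698442,
        0.99629714, -0.01999548]), 'qd': array([-0.00020536,  0.0008868 , -0.0019663 , -0.00040331, -0.00143014,
        0.00014753, -0.00067539]), 'tau': array([ 1.49588410e-03, -5.65055037e+01,  1.23116735e+00, -1.94194686e+01,
        1.11615169e-02,  5.42883383e-03,  3.16841060e-06]), 'eef_pos': array([ 230.49853274, -607.14785541,  252.41325253]), 'tool_rot': array([-3.13973895e+00,  4.20094837e-05,  3.62808229e-01]), 'force': array([ 1.23524905, -0.07808045,  0.33577852]), 'torque': array([-0.00522546,  0.01835019,  0.01125087]), 'gripper_force': 0.0, 'width': 85.22820520702675}
```

View pics/top0.png

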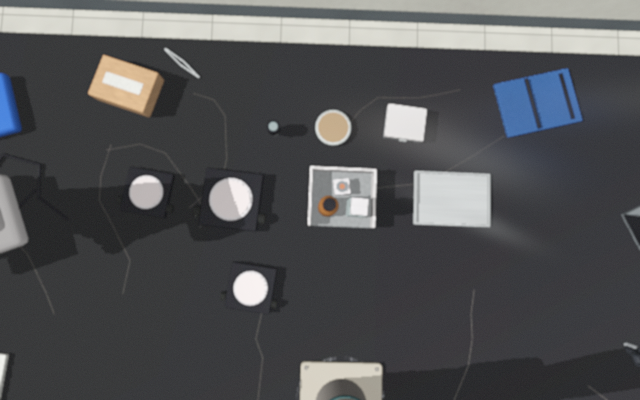

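View pics/scene0.png

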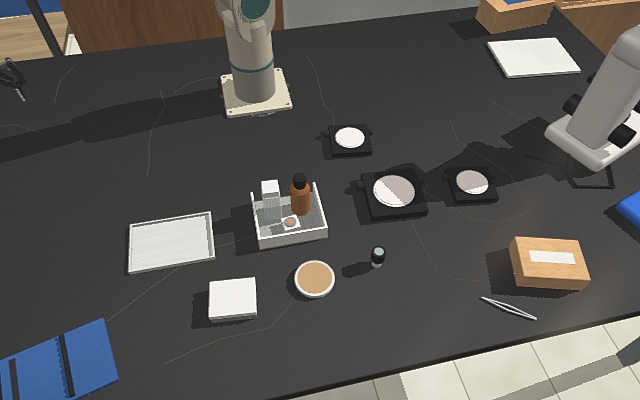

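The top view shows, in pixels: bottle (328,205), jar (358,206) and specimen (342,186) in the bay at about (342,197). The tray is at (452,198) and the largest stage at (231,199). The bystanders are the eyepiece (273,127), dish (333,127) and slide box (405,122). The scene view agrees.

```bash
cat >> h.py <<'E'
def ray(d,uv,z,T=None):
    T=d['T'] if T is None else T
    uv=np.atleast_2d(uv).astype(float)
    v=np.c_[(uv[:,0]-d['cx'])/d['fx'],(uv[:,1]-d['cy'])/d['fy'],np.ones(len(uv))]@T[:3,:3].T
    o=T[:3,3]; return (o+v*((z-o[2])/v[:,2])[:,None])[:,:2]
def cloud(d,T=None):
    T=d['T'] if T is None else T
    v,u=np.mgrid[:400,:640]; Z=d['range_z']
    P=np.stack([(u-d['cx'])/d['fx']*Z,(v-d['cy'])/d['fy']*Z,Z],-1)@T[:3,:3].T+T[:3,3]
    P[Z==0]=np.nan; return P
E
python3 - <<'E'
from h import *
d=dict(np.load('pics/top0.png.npz')); P=cloud(d); C=d['color'].astype(int); g=C.min(2)
def box(x0,x1,y0,y1):
    m=np.zeros((400,640),bool); m[y0:y1,x0:x1]=1; return m
def cnt(m):
    c,_=cv2.findContours(m.astype(np.uint8),0,1); return max(c,key=cv2.contourArea)[:,0]
for n,m,z in(('stage',box(195,265,165,235)&(g>110),30),('tray',box(405,500,160,235)&(g>110),12),('bay',box(300,385,155,235)&(g>90),45)):
    p=ray(d,cnt(m),z).astype(np.float32); print(n,cv2.minAreaRect(p),cv2.minEnclosingCircle(p))
b=box(300,385,160,235)
for n,lo,hi in(('cap',118,140),('lid',104,117),('spec',22,40)):
    m=b&(P[...,2]>lo)&(P[...,2]<hi); q=P[m]; v,u=np.nonzero(m); print(n,m.sum(),q.min(0).round(),q.max(0).round(),np.median(q,0).round(1),u.min(),u.max(),v.min(),v.max())
for x,y in((452,198),(231,199),(350,180),(400,290)): print(P[y,x].round(1))
for n,bb,z in(('dish',box(310,355,105,150)&(g>60),16),('slide',box(380,430,95,145)&(g>110),34)):
    p=ray(d,cnt(bb),z).astype(np.float32); print(n,cv2.minAreaRect(p))
print(ray(d,[273,127],50))
s,w=shot('wrist','w0.png'); print(w['T_tool_cam'].round(3).tolist(),w['fx'],w['cx'],w['cy'])
i=d['color'][155:240,295:505,::-1]; cv2.imwrite('pics/crop0.png',cv2.resize(i,None,fx=3.8,fy=3.8,interpolation=cv2.INTER_CUBIC))
E
```

```text
stage ((511.5809020996094, 293.1799011230469), (109.9303207397461, 110.33497619628906), 28.537364959716797) ((512.1267700195312, 293.14251708984375), 56.4145393371582)
tray ((530.63671875, -284.02099609375), (206.33460998535156, 146.57875061035156), 89.52909851074219) ((530.675048828125, -285.27874755859375), 123.18714141845703)
bay ((524.8534545898438, 8.428092956542969), (177.19020080566406, 157.07183837890625), 89.45375061035156) ((525.0106201171875, 9.093782424926758), 114.78236389160156)
cap 141 [484.  31. 119.] [515.  60. 134.] [498.8  45.7 129. ] 323 335 197 210
lid 284 [478. -47. 105.] [518.  61. 117.] [497.4 -26.6 111.9] 322 367 197 214
spec 383 [452. -74.  22.] [596.  94.  40.] [554.9   3.3  29.9] 308 374 168 226
[ 532.4 -287.7    5.9]
[511.  292.3  31.1]
[572.4 -14.9   6.1]
[ 286.9 -153.2   -3.1]
dish ((715.6693725585938, 36.19593811035156), (110.86397552490234, 117.45994567871094), 1.983193278312683)
slide ((723.3137817382812, -153.41680908203125), (109.71283721923828, 100.1882095336914), 83.75848388671875)
[[697.65035849 189.90022817]]
[[0.0, -0.959, -0.284, 71.684], [1.0, 0.0, -0.0, 0.628], [0.0, -0.284, 0.959, -120.19], [0.0, 0.0, 0.0, 1.0]] 295.1026766285378 320.62056270850337 203.25411035483359
```

View pics/crop0.png

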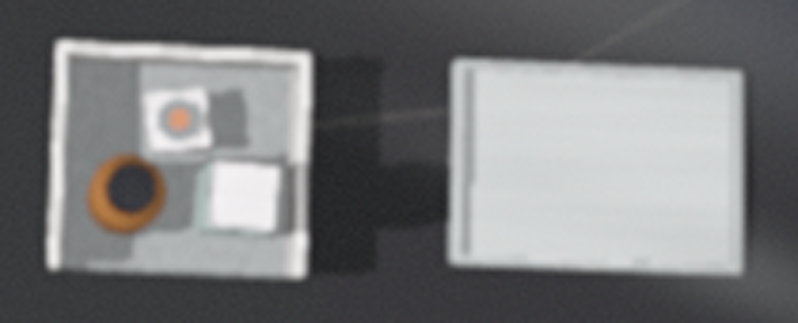

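Everything is found roughly: bay (525,8), bottle (499,46), jar (497,-27), specimen about (555,5), tray (531,-285), stage (512,293). Next I bring the wrist camera over the bay with the tool yaw at 90°.

Emit:
step_arm([
  {"az": -0.11, "gripper": 1},
  {"az": -0.11, "gripper": 1},
  {"az": -0.11, "gripper": 1},
  {"az": -0.11, "gripper": 1},
  {"az": -0.11, "gripper": 1},
  {"az": -0.11, "gripper": 1},
  {"az": -0.11, "gripper": 1},
])

```text
invalid input
```

Emit:
step_arm([
  {"dx": 0.147, "dy": 0.082, "dz": -0.01},
  {"dx": 0.147, "dy": 0.082, "dz": -0.01},
  {"dx": 0.147, "dy": 0.082, "dz": -0.01},
  {"dx": 0.147, "dy": 0.082, "dz": -0.01},
  {"dx": 0.147, "dy": 0.082, "dz": -0.01},
  {"dx": 0.147, "dy": 0.082, "dz": -0.01},
  {"dx": 0.147, "dy": 0.082, "dz": -0.01},
  {"dx": 0.147, "dy": 0.082, "dz": -0.01},
  {"dx": 0.147, "dy": 0.082, "dz": -0.01},
  {"dx": 0.147, "dy": 0.082, "dz": -0.01},
  {"dx": 0.147, "dy": 0.082, "dz": -0.01},
  {"dx": 0.147, "dy": 0.082, "dz": -0.01},
  {},
  {},
])

```text
invalid input
```

Emit:
step_arm([
  {"dx": 0, "dy": 0, "dz": 0, "ax": 0, "ay": 0, "az": -0.11, "gripper": 1},
  {"dx": 0, "dy": 0, "dz": 0, "ax": 0, "ay": 0, "az": -0.11, "gripper": 1},
])

```text
clock: 0.4
eef_pos: [230.7, -607.4, 252.9]
tool_rot: [-3.141, -0.0, 0.714]
force: [-0.4, 0.3, -0.3]
width: 85.9
gripper_force: 0.0
```

Emit:
step_arm([
  {"dx": 0, "dy": 0, "dz": 0, "ax": 0, "ay": 0, "az": -0.11, "gripper": 1},
  {"dx": 0, "dy": 0, "dz": 0, "ax": 0, "ay": 0, "az": -0.11, "gripper": 1},
  {"dx": 0, "dy": 0, "dz": 0, "ax": 0, "ay": 0, "az": -0.11, "gripper": 1},
  {"dx": 0, "dy": 0, "dz": 0, "ax": 0, "ay": 0, "az": -0.11, "gripper": 1},
  {"dx": 0, "dy": 0, "dz": 0, "ax": 0, "ay": 0, "az": -0.11, "gripper": 1},
  {"dx": 0.147, "dy": 0.082, "dz": -0.01, "ax": 0, "ay": 0, "az": 0, "gripper": 1},
  {"dx": 0.147, "dy": 0.082, "dz": -0.01, "ax": 0, "ay": 0, "az": 0, "gripper": 1},
  {"dx": 0.147, "dy": 0.082, "dz": -0.01, "ax": 0, "ay": 0, "az": 0, "gripper": 1},
  {"dx": 0.147, "dy": 0.082, "dz": -0.01, "ax": 0, "ay": 0, "az": 0, "gripper": 1},
  {"dx": 0.147, "dy": 0.082, "dz": -0.01, "ax": 0, "ay": 0, "az": 0, "gripper": 1},
  {"dx": 0.147, "dy": 0.082, "dz": -0.01, "ax": 0, "ay": 0, "az": 0, "gripper": 1},
  {"dx": 0.147, "dy": 0.082, "dz": -0.01, "ax": 0, "ay": 0, "az": 0, "gripper": 1},
  {"dx": 0.147, "dy": 0.082, "dz": -0.01, "ax": 0, "ay": 0, "az": 0, "gripper": 1},
  {"dx": 0.147, "dy": 0.082, "dz": -0.01, "ax": 0, "ay": 0, "az": 0, "gripper": 1},
  {"dx": 0.147, "dy": 0.082, "dz": -0.01, "ax": 0, "ay": 0, "az": 0, "gripper": 1},
  {"dx": 0.147, "dy": 0.082, "dz": -0.01, "ax": 0, "ay": 0, "az": 0, "gripper": 1},
  {"dx": 0.147, "dy": 0.082, "dz": -0.01, "ax": 0, "ay": 0, "az": 0, "gripper": 1},
  {"dx": 0, "dy": 0, "dz": 0, "ax": 0, "ay": 0, "az": 0, "gripper": 1},
  {"dx": 0, "dy": 0, "dz": 0, "ax": 0, "ay": 0, "az": 0, "gripper": 1},
])

```text
clock: 2.78
eef_pos: [524.6, -78.7, 288.9]
tool_rot: [-3.14, 0.001, 1.572]
force: [-0.7, -0.4, -0.2]
width: 85.6
gripper_force: 0.0
```

```bash
cat >> h.py <<'E'
from scipy.spatial.transform import Rotation as Ro
def wT(s,d):
    T=np.eye(4); T[:3,:3]=Ro.from_euler('xyz',s['tool_rot']).as_matrix(); T[:3,3]=s['eef_pos']; return T@d['T_tool_cam']
E
python3 - <<'E'
from h import *
s,d=shot('wrist','w1.png'); print(s['eef_pos'],s['tool_rot'])
T=wT(s,d);P=cloud(d,T); print(P[::80,::80,2].round())
E
```

```text
[524.55030021 -78.69478932 288.91827795] [-3.14031926e+00  7.34936136e-04  1.57215734e+00]
[[ -2.   1.  -1.   0.   0.  -1.   1.   0.]
 [ -0.   0.  -1.  -1.   5.   1.  15.   1.]
 [ 11.  -0.  -1.   1.   4.  -0.  -1.  -1.]
 [ -1.  -1.  -2.  -1.   2.  -0.  33.  -0.]
 [ -1.  -1. 332.  -1.   3.   0. 332. 331.]]
```

View pics/w1.png

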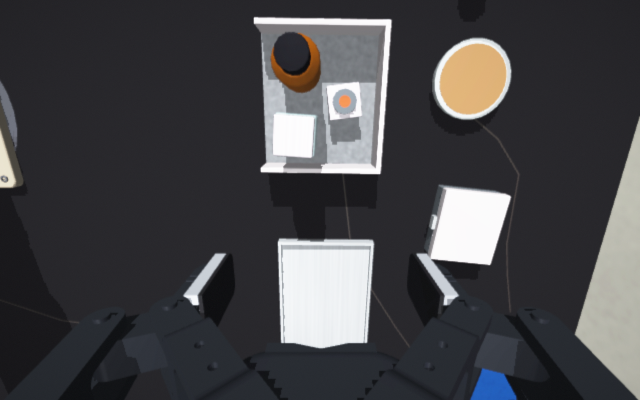

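The wrist view shows the cap at (292,52), the jar lid at (295,135), the copper dot at (344,101), the bay rim from (256,19) to (390,173), and the tray below it at (325,295).

```bash
python3 - <<'E'
from h import *
d=dict(np.load('pics/w1.png.npz')); s=dict(eef_pos=d['eef'],tool_rot=d['rot']); T=wT(s,d); P=cloud(d,T); C=d['color'].astype(int)
def big(m):
    c,_=cv2.findContours(m.astype(np.uint8),0,1); return max(c,key=cv2.contourArea)[:,0]
def box(x0,x1,y0,y1):
    m=np.zeros((400,640),bool); m[y0:y1,x0:x1]=1; return m
r,g,b=C[...,0],C[...,1],C[...,2]
c=big(box(262,330,22,100)&(P[...,2]>124)); print('cap',cv2.minEnclosingCircle(ray(d,c,129,T).astype(np.float32)))
q=P[box(262,330,22,100)&(P[...,2]>70)]; print('bottle y',q.min(0),q.max(0))
c=big(box(265,325,105,165)&(P[...,2]>106)); print('lid',cv2.minAreaRect(ray(d,c,112,T).astype(np.float32)))
m=box(325,370,80,125)&(r>b+60); v,u=np.nonzero(m); print('dot',m.sum(),ray(d,[u.mean(),v.mean()],32,T))
c=big(box(320,372,78,122)&(C.min(2)>200)); p=ray(d,c,28,T).astype(np.float32);print('spec',cv2.minAreaRect(p))
c=big(box(240,400,10,185)&(P[...,2]>40)&(P[...,2]<50)); print('bay',cv2.minAreaRect(ray(d,c,45,T).astype(np.float32)))
c=big(box(270,380,230,345)&(C.min(2)>120)); print('tray',cv2.boundingRect(c),ray(d,[[279,240],[373,240],[371,340],[279,340]],12,T))
print(np.linalg.norm(T[:3,3]),T[:3,3])
E
```

```text
cap ((498.4769287109375, 45.041358947753906), 15.938399314880371)
bottle y [473.05003866  20.73669623  70.20591193] [523.11954914  69.29302202 131.00106055]
lid ((496.5455017089844, -26.911941528320312), (39.648712158203125, 39.75344467163086), 86.28160858154297)
dot 120 [[552.4731851    9.89977202]]
spec ((552.5753173828125, 10.363044738769531), (40.60917282104492, 40.54263687133789), 6.950762748718262)
bay ((524.5646362304688, 8.977935791015625), (169.42303466796875, 148.79908752441406), 89.33151245117188)
tray (278, 238, 96, 107) [[ 463.36206873 -181.20325555]
 [ 600.41060054 -180.96989699]
 [ 606.36035368 -357.43737867]
 [ 456.51887492 -357.72347073]]
664.7705627048612 [523.97215732  -6.91701212 409.05407263]
```

Emit:
step_arm([
  {"dx": 0.0863, "dy": -0.0468, "dz": 0, "ax": 0, "ay": 0, "az": 0, "gripper": 1},
  {"dx": 0.0863, "dy": -0.0468, "dz": 0, "ax": 0, "ay": 0, "az": 0, "gripper": 1},
  {"dx": 0, "dy": 0, "dz": 0.1, "ax": 0, "ay": 0, "az": 0.042, "gripper": 1},
  {"dx": 0, "dy": 0, "dz": 0.15, "ax": 0, "ay": 0, "az": 0, "gripper": 1},
  {"dx": 0, "dy": 0, "dz": 0.15, "ax": 0, "ay": 0, "az": 0, "gripper": 1},
  {"dx": 0, "dy": 0, "dz": 0.15, "ax": 0, "ay": 0, "az": 0, "gripper": 1},
  {"dx": 0, "dy": 0, "dz": 0.1, "ax": 0, "ay": 0, "az": 0, "gripper": 1},
  {"dx": 0, "dy": 0, "dz": 0.046, "ax": 0, "ay": 0, "az": 0, "gripper": 1},
  {"dx": 0, "dy": 0, "dz": 0, "ax": 0, "ay": 0, "az": 0, "gripper": 1},
  {"dx": 0, "dy": 0, "dz": 0, "ax": 0, "ay": 0, "az": 0, "gripper": 1},
])

```text
clock: 4.08
eef_pos: [497.7, -26.7, 81.6]
tool_rot: [3.14, 0.0, 1.506]
force: [0.2, -1.2, -0.8]
width: 85.6
gripper_force: 0.0
```

Emit:
step_arm([
  {"dx": 0, "dy": -0.003, "dz": 0, "ax": 0, "ay": 0, "az": 0, "gripper": 1},
  {"dx": 0, "dy": 0, "dz": 0, "ax": 0, "ay": 0, "az": 0, "gripper": 0},
  {"dx": 0, "dy": 0, "dz": 0, "ax": 0, "ay": 0, "az": 0, "gripper": 0},
  {"dx": 0, "dy": 0, "dz": 0, "ax": 0, "ay": 0, "az": 0, "gripper": 0},
  {"dx": 0, "dy": 0, "dz": 0, "ax": 0, "ay": 0, "az": 0, "gripper": 0},
  {"dx": 0, "dy": 0, "dz": 0, "ax": 0, "ay": 0, "az": 0, "gripper": 0},
  {"dx": 0, "dy": 0, "dz": 0, "ax": 0, "ay": 0, "az": 0, "gripper": 0},
])

```text
clock: 4.95
eef_pos: [496.4, -26.2, 81.0]
tool_rot: [3.141, 0.0, 1.506]
force: [-0.3, 0.2, 4.7]
width: 43.4
gripper_force: 60.7
```

Emit:
step_arm([
  {"dx": 0, "dy": 0, "dz": -0.05, "ax": 0, "ay": 0, "az": 0, "gripper": 0},
  {"dx": 0, "dy": 0, "dz": -0.1, "ax": 0, "ay": 0, "az": 0, "gripper": 0},
  {"dx": 0, "dy": 0, "dz": -0.1, "ax": 0, "ay": 0, "az": 0, "gripper": 0},
  {"dx": -0.05, "dy": 0.009, "dz": 0, "ax": 0, "ay": 0, "az": 0, "gripper": 0},
  {"dx": -0.1, "dy": 0.018, "dz": 0, "ax": 0, "ay": 0, "az": 0, "gripper": 0},
  {"dx": -0.1, "dy": 0.018, "dz": 0, "ax": 0, "ay": 0, "az": 0, "gripper": 0},
  {"dx": -0.1, "dy": 0.018, "dz": 0, "ax": 0, "ay": 0, "az": 0, "gripper": 0},
  {"dx": -0.1, "dy": 0.018, "dz": 0, "ax": 0, "ay": 0, "az": 0, "gripper": 0},
  {"dx": -0.1, "dy": 0.018, "dz": 0, "ax": 0, "ay": 0, "az": 0, "gripper": 0},
  {"dx": -0.1, "dy": 0.018, "dz": 0, "ax": 0, "ay": 0, "az": 0, "gripper": 0},
  {"dx": -0.1, "dy": 0.018, "dz": 0, "ax": 0, "ay": 0, "az": 0, "gripper": 0},
  {"dx": -0.1, "dy": 0.018, "dz": 0, "ax": 0, "ay": 0, "az": 0, "gripper": 0},
  {"dx": -0.1, "dy": 0.018, "dz": 0, "ax": 0, "ay": 0, "az": 0, "gripper": 0},
  {"dx": -0.047, "dy": 0.007, "dz": 0, "ax": 0, "ay": 0, "az": 0, "gripper": 0},
  {"dx": 0, "dy": 0, "dz": 0, "ax": 0, "ay": 0, "az": 0, "gripper": 0},
  {"dx": 0, "dy": 0, "dz": 0.1, "ax": 0, "ay": 0, "az": 0, "gripper": 0},
  {"dx": 0, "dy": 0, "dz": 0.1, "ax": 0, "ay": 0, "az": 0, "gripper": 0},
  {"dx": 0, "dy": 0, "dz": 0.03, "ax": 0, "ay": 0, "az": 0, "gripper": 0},
  {"dx": 0, "dy": 0, "dz": 0, "ax": 0, "ay": 0, "az": 0, "gripper": 0},
])

```text
clock: 7.32
eef_pos: [530.1, -326.9, 86.4]
tool_rot: [-3.141, -0.001, 1.508]
force: [0.9, -0.2, -1.7]
width: 42.8
gripper_force: 61.5
```

Emit:
step_arm([
  {"dx": 0, "dy": 0, "dz": 0.008, "ax": 0, "ay": 0, "az": 0, "gripper": 0},
  {"dx": 0, "dy": 0, "dz": 0.006, "ax": 0, "ay": 0, "az": 0, "gripper": 0},
  {"dx": 0, "dy": 0, "dz": 0.003, "ax": 0, "ay": 0, "az": 0, "gripper": 0},
  {"dx": 0, "dy": 0, "dz": 0, "ax": 0, "ay": 0, "az": 0, "gripper": 0},
])

```text
clock: 7.82
eef_pos: [530.1, -328.3, 81.6]
tool_rot: [3.141, 0.0, 1.506]
force: [0.6, -0.1, -2.1]
width: 43.9
gripper_force: 61.5
```

Emit:
step_arm([
  {"dx": 0, "dy": 0, "dz": 0.003, "ax": 0, "ay": 0, "az": 0, "gripper": 0},
  {"dx": 0, "dy": 0, "dz": 0, "ax": 0, "ay": 0, "az": 0, "gripper": 0},
])

```text
clock: 8.07
eef_pos: [530.3, -328.3, 81.1]
tool_rot: [3.141, 0.0, 1.506]
force: [-1.4, 1.0, 3.2]
width: 43.2
gripper_force: 61.9
```

Emit:
step_arm([
  {"dx": 0, "dy": 0, "dz": 0, "ax": 0, "ay": 0, "az": 0, "gripper": 1},
  {"dx": 0, "dy": 0, "dz": 0, "ax": 0, "ay": 0, "az": 0, "gripper": 1},
  {"dx": 0, "dy": 0, "dz": 0, "ax": 0, "ay": 0, "az": 0, "gripper": 1},
  {"dx": 0, "dy": 0, "dz": 0, "ax": 0, "ay": 0, "az": 0, "gripper": 1},
  {"dx": 0, "dy": 0, "dz": -0.1, "ax": 0, "ay": 0, "az": 0, "gripper": 1},
  {"dx": 0, "dy": 0, "dz": -0.13, "ax": 0, "ay": 0, "az": 0, "gripper": 1},
  {"dx": 0, "dy": 0, "dz": -0.13, "ax": 0, "ay": 0, "az": 0, "gripper": 1},
  {"dx": 0, "dy": 0, "dz": 0, "ax": 0, "ay": 0, "az": -0.042, "gripper": 1},
  {"dx": 0.178, "dy": -0.0153, "dz": 0, "ax": 0, "ay": 0, "az": 0, "gripper": 1},
  {"dx": 0.178, "dy": -0.0153, "dz": 0, "ax": 0, "ay": 0, "az": 0, "gripper": 1},
  {"dx": 0.178, "dy": -0.0153, "dz": 0, "ax": 0, "ay": 0, "az": 0, "gripper": 1},
  {"dx": 0.178, "dy": -0.0153, "dz": 0, "ax": 0, "ay": 0, "az": 0, "gripper": 1},
  {"dx": 0.178, "dy": -0.0153, "dz": 0, "ax": 0, "ay": 0, "az": 0, "gripper": 1},
  {"dx": 0.178, "dy": -0.0153, "dz": 0, "ax": 0, "ay": 0, "az": 0, "gripper": 1},
  {"dx": 0.178, "dy": -0.0153, "dz": 0, "ax": 0, "ay": 0, "az": 0, "gripper": 1},
  {"dx": 0, "dy": 0, "dz": 0, "ax": 0, "ay": 0, "az": 0, "gripper": 1},
  {"dx": 0, "dy": 0, "dz": 0, "ax": 0, "ay": 0, "az": 0, "gripper": 1},
])

```text
clock: 10.2
eef_pos: [497.4, 45.2, 188.5]
tool_rot: [3.142, 0.001, 1.573]
force: [0.0, -0.9, -0.1]
width: 85.4
gripper_force: 0.0
```

Emit:
step_arm([
  {"dx": 0, "dy": 0.003, "dz": 0.1, "ax": 0, "ay": 0, "az": 0, "gripper": 1},
  {"dx": 0, "dy": 0, "dz": 0.13, "ax": 0, "ay": 0, "az": 0, "gripper": 1},
  {"dx": 0, "dy": 0, "dz": 0.1, "ax": 0, "ay": 0, "az": 0, "gripper": 1},
  {"dx": 0, "dy": 0, "dz": 0.015, "ax": 0, "ay": 0, "az": 0, "gripper": 1},
  {"dx": 0, "dy": 0, "dz": 0, "ax": 0, "ay": 0, "az": 0, "gripper": 1},
  {"dx": 0, "dy": 0, "dz": 0, "ax": 0, "ay": 0, "az": 0, "gripper": 0},
  {"dx": 0, "dy": 0, "dz": 0, "ax": 0, "ay": 0, "az": 0, "gripper": 0},
  {"dx": 0, "dy": 0, "dz": 0, "ax": 0, "ay": 0, "az": 0, "gripper": 0},
  {"dx": 0, "dy": 0, "dz": 0, "ax": 0, "ay": 0, "az": 0, "gripper": 0},
  {"dx": 0, "dy": 0, "dz": 0, "ax": 0, "ay": 0, "az": 0, "gripper": 0},
  {"dx": 0, "dy": 0, "dz": 0, "ax": 0, "ay": 0, "az": 0, "gripper": 0},
])

```text
clock: 11.58
eef_pos: [498.9, 45.5, 86.3]
tool_rot: [3.14, 0.0, 1.572]
force: [-2.2, -0.9, 7.3]
width: 48.2
gripper_force: 61.4
```

Emit:
step_arm([
  {"dx": 0, "dy": 0, "dz": -0.05, "ax": 0, "ay": 0, "az": 0, "gripper": 0},
  {"dx": 0, "dy": 0, "dz": -0.1, "ax": 0, "ay": 0, "az": 0, "gripper": 0},
  {"dx": 0, "dy": 0, "dz": -0.1, "ax": 0, "ay": 0, "az": 0, "gripper": 0},
  {"dx": -0.05, "dy": 0.007, "dz": 0, "ax": 0, "ay": 0, "az": 0, "gripper": 0},
  {"dx": -0.1, "dy": 0.012, "dz": 0, "ax": 0, "ay": 0, "az": 0, "gripper": 0},
  {"dx": -0.1, "dy": 0.012, "dz": 0, "ax": 0, "ay": 0, "az": 0, "gripper": 0},
  {"dx": -0.1, "dy": 0.012, "dz": 0, "ax": 0, "ay": 0, "az": 0, "gripper": 0},
  {"dx": -0.1, "dy": 0.012, "dz": 0, "ax": 0, "ay": 0, "az": 0, "gripper": 0},
  {"dx": -0.1, "dy": 0.012, "dz": 0, "ax": 0, "ay": 0, "az": 0, "gripper": 0},
  {"dx": -0.1, "dy": 0.012, "dz": 0, "ax": 0, "ay": 0, "az": 0, "gripper": 0},
  {"dx": -0.1, "dy": 0.012, "dz": 0, "ax": 0, "ay": 0, "az": 0, "gripper": 0},
  {"dx": -0.1, "dy": 0.012, "dz": 0, "ax": 0, "ay": 0, "az": 0, "gripper": 0},
  {"dx": -0.06, "dy": 0.004, "dz": 0, "ax": 0, "ay": 0, "az": 0, "gripper": 0},
  {"dx": -0.035, "dy": 0, "dz": 0, "ax": 0, "ay": 0, "az": 0, "gripper": 0},
  {"dx": 0, "dy": 0, "dz": 0, "ax": 0, "ay": 0, "az": 0, "gripper": 0},
  {"dx": 0, "dy": 0, "dz": 0.1, "ax": 0, "ay": 0, "az": 0, "gripper": 0},
  {"dx": 0, "dy": 0, "dz": 0.1, "ax": 0, "ay": 0, "az": 0, "gripper": 0},
  {"dx": 0, "dy": 0, "dz": 0.03, "ax": 0, "ay": 0, "az": 0, "gripper": 0},
  {"dx": 0, "dy": 0, "dz": 0.01, "ax": 0, "ay": 0, "az": 0, "gripper": 0},
  {"dx": 0, "dy": 0, "dz": 0, "ax": 0, "ay": 0, "az": 0, "gripper": 0},
])

```text
clock: 14.08
eef_pos: [531.5, -237.6, 88.8]
tool_rot: [3.14, 0.0, 1.573]
force: [0.4, -0.0, -1.5]
width: 47.7
gripper_force: 62.6
```

Emit:
step_arm([
  {"dx": 0, "dy": 0, "dz": 0.006, "ax": 0, "ay": 0, "az": 0, "gripper": 0},
  {"dx": 0, "dy": 0, "dz": 0.004, "ax": 0, "ay": 0, "az": 0, "gripper": 0},
  {"dx": 0, "dy": 0, "dz": 0, "ax": 0, "ay": 0, "az": 0, "gripper": 0},
])

```text
clock: 14.45
eef_pos: [531.3, -238.1, 86.4]
tool_rot: [3.14, 0.001, 1.572]
force: [-0.9, -0.3, 5.5]
width: 47.8
gripper_force: 63.4
```

Emit:
step_arm([
  {"dx": 0, "dy": 0, "dz": 0, "ax": 0, "ay": 0, "az": 0, "gripper": 1},
  {"dx": 0, "dy": 0, "dz": 0, "ax": 0, "ay": 0, "az": 0, "gripper": 1},
  {"dx": 0, "dy": 0, "dz": 0, "ax": 0, "ay": 0, "az": 0, "gripper": 1},
  {"dx": 0, "dy": 0, "dz": 0, "ax": 0, "ay": 0, "az": 0, "gripper": 1},
  {"dx": 0, "dy": 0, "dz": -0.1, "ax": 0, "ay": 0, "az": 0, "gripper": 1},
  {"dx": 0, "dy": 0, "dz": -0.13, "ax": 0, "ay": 0, "az": 0, "gripper": 1},
  {"dx": 0, "dy": 0, "dz": -0.13, "ax": 0, "ay": 0, "az": 0, "gripper": 1},
  {"dx": 0.138, "dy": 0.0118, "dz": 0, "ax": 0, "ay": 0, "az": 0, "gripper": 1},
  {"dx": 0.138, "dy": 0.0118, "dz": 0, "ax": 0, "ay": 0, "az": 0, "gripper": 1},
  {"dx": 0.138, "dy": 0.0118, "dz": 0, "ax": 0, "ay": 0, "az": 0, "gripper": 1},
  {"dx": 0.138, "dy": 0.0118, "dz": 0, "ax": 0, "ay": 0, "az": 0, "gripper": 1},
  {"dx": 0.138, "dy": 0.0118, "dz": 0, "ax": 0, "ay": 0, "az": 0, "gripper": 1},
  {"dx": 0.138, "dy": 0.0118, "dz": 0, "ax": 0, "ay": 0, "az": 0, "gripper": 1},
])

```text
clock: 16.08
eef_pos: [551.7, 11.9, 193.0]
tool_rot: [3.141, 0.0, 1.572]
force: [-0.7, 0.5, -0.4]
width: 85.4
gripper_force: 0.0
```

Emit:
step_arm([
  {"dx": 0, "dy": 0, "dz": 0, "ax": 0, "ay": 0, "az": 0.1027, "gripper": 1},
  {"dx": 0, "dy": 0, "dz": 0, "ax": 0, "ay": 0, "az": 0.1027, "gripper": 1},
  {"dx": 0, "dy": 0, "dz": 0, "ax": 0, "ay": 0, "az": 0.1027, "gripper": 1},
  {"dx": 0, "dy": 0, "dz": 0, "ax": 0, "ay": 0, "az": 0.1027, "gripper": 1},
  {"dx": 0, "dy": 0, "dz": 0, "ax": 0, "ay": 0, "az": 0.1027, "gripper": 1},
  {"dx": 0, "dy": 0, "dz": 0, "ax": 0, "ay": 0, "az": 0.1027, "gripper": 1},
  {"dx": 0, "dy": 0, "dz": 0, "ax": 0, "ay": 0, "az": 0.1027, "gripper": 1},
  {"dx": 0, "dy": 0, "dz": 0, "ax": 0, "ay": 0, "az": 0.1027, "gripper": 1},
  {"dx": 0, "dy": 0, "dz": 0, "ax": 0, "ay": 0, "az": 0.1027, "gripper": 1},
  {"dx": 0, "dy": 0, "dz": 0, "ax": 0, "ay": 0, "az": 0, "gripper": 1},
  {"dx": 0, "dy": 0, "dz": 0, "ax": 0, "ay": 0, "az": 0, "gripper": 1},
])

```text
clock: 17.45
eef_pos: [551.6, 10.7, 193.0]
tool_rot: [-3.142, 0.0, 0.123]
force: [0.7, 0.2, 0.5]
width: 85.2
gripper_force: 0.0
```

```bash
python3 - <<'E'
from h import *
s,d=shot('top','top1.png'); s,w=shot('wrist','w2.png')
T=wT(s,w); C=w['color'].astype(int); m=(C[...,0]>C[...,2]+60)&(C[...,0]>120); m[300:]=0
n,l,st,c=cv2.connectedComponentsWithStats(m.astype(np.uint8))
for i in range(1,n):
    if st[i,4]>40: print(st[i],ray(w,c[i],32,T))
print(s['eef_pos'],s['tool_rot'])
cv2.imwrite('pics/v2.png',np.vstack([w['color'][...,::-1],cv2.resize(d['color'][150:240,180:500,::-1],(640,180))]))
E
```

```text
[ 268    0   93   60 4516] [[694.75337708  33.18728623]]
[314 185  14  14 157] [[552.38481502   9.92415086]]
[ 517  213  120   79 4015] [[ 519.94298645 -256.17634716]]
[551.64317175  10.6515978  193.01209397] [-3.14141528e+00  1.96226308e-05  1.22670171e-01]
```

View pics/v2.png

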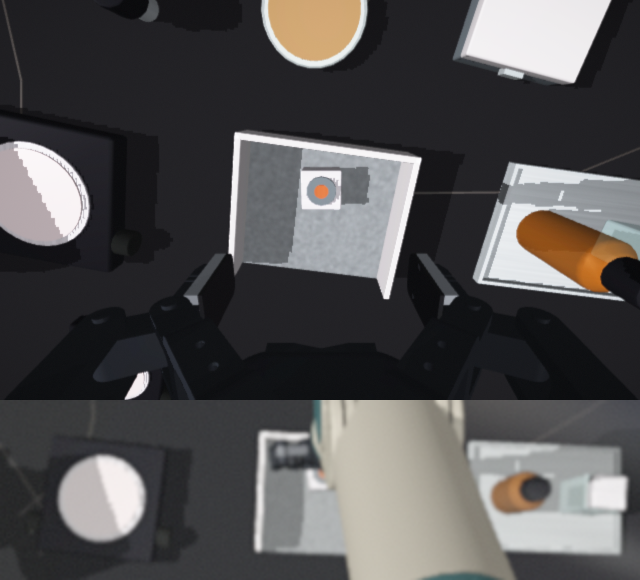

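The wrist view shows the specimen at (321,190), squared to the tool, and the jar and bottle standing in the tray at right. The specimen is 0.7 mm off the TCP.

Emit:
step_arm([
  {"dx": 0.002, "dy": 0.0025, "dz": 0.1, "ax": 0, "ay": 0, "az": 0, "gripper": 1},
  {"dx": 0, "dy": 0, "dz": 0.14, "ax": 0, "ay": 0, "az": 0, "gripper": 1},
  {"dx": 0, "dy": 0, "dz": 0.14, "ax": 0, "ay": 0, "az": 0, "gripper": 1},
  {"dx": 0, "dy": 0, "dz": 0.1, "ax": 0, "ay": 0, "az": 0, "gripper": 1},
  {"dx": 0, "dy": 0, "dz": 0.05, "ax": 0, "ay": 0, "az": 0, "gripper": 1},
  {"dx": 0, "dy": 0, "dz": 0.01, "ax": 0, "ay": 0, "az": 0, "gripper": 1},
  {"dx": 0, "dy": 0, "dz": 0, "ax": 0, "ay": 0, "az": 0, "gripper": 1},
  {"dx": 0, "dy": 0, "dz": 0, "ax": 0, "ay": 0, "az": 0, "gripper": 0},
  {"dx": 0, "dy": 0, "dz": 0, "ax": 0, "ay": 0, "az": 0, "gripper": 0},
  {"dx": 0, "dy": 0, "dz": 0, "ax": 0, "ay": 0, "az": 0, "gripper": 0},
  {"dx": 0, "dy": 0, "dz": 0, "ax": 0, "ay": 0, "az": 0, "gripper": 0},
  {"dx": 0, "dy": 0, "dz": 0, "ax": 0, "ay": 0, "az": 0, "gripper": 0},
  {"dx": 0, "dy": 0, "dz": 0, "ax": 0, "ay": 0, "az": 0, "gripper": 0},
])

```text
clock: 19.18
eef_pos: [552.9, 9.9, 31.9]
tool_rot: [3.141, -0.001, 0.12]
force: [-0.4, -0.5, 5.8]
width: 38.7
gripper_force: 61.4
```

Emit:
step_arm([
  {"dx": 0, "dy": 0, "dz": -0.06, "ax": 0, "ay": 0, "az": 0, "gripper": 0},
  {"dx": 0, "dy": 0, "dz": -0.12, "ax": 0, "ay": 0, "az": 0, "gripper": 0},
  {"dx": 0, "dy": 0, "dz": -0.12, "ax": 0, "ay": 0, "az": 0, "gripper": 0},
  {"dx": 0, "dy": 0, "dz": -0.1, "ax": 0, "ay": 0, "az": 0, "gripper": 0},
  {"dx": -0.0363, "dy": -0.1232, "dz": 0, "ax": 0, "ay": 0, "az": 0, "gripper": 0},
  {"dx": -0.0363, "dy": -0.1232, "dz": 0, "ax": 0, "ay": 0, "az": 0, "gripper": 0},
  {"dx": -0.0363, "dy": -0.1232, "dz": 0, "ax": 0, "ay": 0, "az": 0, "gripper": 0},
  {"dx": -0.0363, "dy": -0.1232, "dz": 0, "ax": 0, "ay": 0, "az": 0, "gripper": 0},
  {"dx": -0.0363, "dy": -0.1232, "dz": 0, "ax": 0, "ay": 0, "az": 0, "gripper": 0},
  {"dx": -0.0363, "dy": -0.1232, "dz": 0, "ax": 0, "ay": 0, "az": 0, "gripper": 0},
  {"dx": -0.0363, "dy": -0.1232, "dz": 0, "ax": 0, "ay": 0, "az": 0, "gripper": 0},
  {"dx": -0.0363, "dy": -0.1232, "dz": 0, "ax": 0, "ay": 0, "az": 0, "gripper": 0},
  {"dx": 0, "dy": 0, "dz": 0, "ax": 0, "ay": 0, "az": 0, "gripper": 0},
  {"dx": 0, "dy": 0, "dz": 0, "ax": 0, "ay": 0, "az": 0, "gripper": 0},
])

```text
clock: 20.92
eef_pos: [430.6, 292.4, 151.7]
tool_rot: [3.141, -0.001, 0.12]
force: [-0.3, -0.7, -1.8]
width: 38.7
gripper_force: 60.5
```

```bash
python3 - <<'E'
from h import *
s,w=shot('wrist','w3.png'); print(s['eef_pos'],s['tool_rot'],s['width'])
T=wT(s,w); P=cloud(w,T); C=w['color'].astype(int)
m=(C.min(2)>110)&(P[...,2]>20)&(P[...,2]<40)
c,_=cv2.findContours(m.astype(np.uint8),0,1)
for k in sorted(c,key=cv2.contourArea)[-3:]:
    p=ray(w,k[:,0],30,T).astype(np.float32); print(cv2.boundingRect(k),cv2.minEnclosingCircle(p),cv2.fitEllipse(p))
E
```

```text
[430.59571002 292.35122359 151.68046619] [ 3.14122519e+00 -6.91035600e-04  1.20253524e-01] 38.704222714503366
(546, 6, 93, 190) ((532.4464721679688, 93.56034851074219), 71.97203063964844) ((532.582275390625, 93.73760986328125), (17.62505531311035, 222.65675354003906), 89.22364044189453)
(0, 0, 104, 109) ((523.375, 506.9388427734375), 40.917930603027344) ((521.3585205078125, 505.27520751953125), (76.10685729980469, 79.34361267089844), 36.66482162475586)
(260, 27, 138, 146) ((511.3180236816406, 295.22589111328125), 53.716365814208984) ((511.2978820800781, 295.2516174316406), (106.27637481689453, 106.36634063720703), 30.138864517211914)
```

View pics/w3.png

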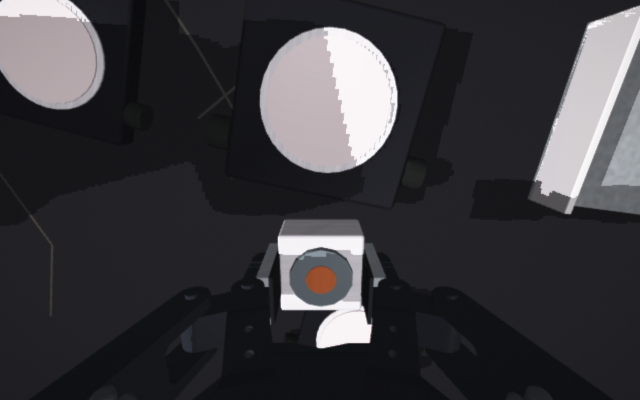

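The wrist view shows the large stage's plate centred at (329,100), which is world (511.3,295.2). The specimen is held level in the fingers at (321,280).

Emit:
step_arm([
  {"dx": 0.0896, "dy": 0.0082, "dz": 0, "ax": 0, "ay": 0, "az": 0, "gripper": 0},
  {"dx": 0.0896, "dy": 0.0082, "dz": 0, "ax": 0, "ay": 0, "az": 0, "gripper": 0},
  {"dx": 0.0896, "dy": 0.0082, "dz": 0, "ax": 0, "ay": 0, "az": 0, "gripper": 0},
  {"dx": 0, "dy": 0, "dz": 0.1, "ax": 0, "ay": 0, "az": 0, "gripper": 0},
  {"dx": 0, "dy": 0, "dz": 0.1, "ax": 0, "ay": 0, "az": 0, "gripper": 0},
  {"dx": 0, "dy": 0, "dz": 0.07, "ax": 0, "ay": 0, "az": 0, "gripper": 0},
  {"dx": 0, "dy": 0, "dz": 0.02, "ax": 0, "ay": 0, "az": 0, "gripper": 0},
  {"dx": 0, "dy": 0, "dz": 0, "ax": 0, "ay": 0, "az": 0, "gripper": 0},
])

```text
clock: 21.98
eef_pos: [511.8, 294.4, 64.2]
tool_rot: [3.141, -0.0, 0.119]
force: [1.4, -0.2, -1.0]
width: 38.9
gripper_force: 60.5
```

Emit:
step_arm([
  {"dx": 0, "dy": 0, "dz": 0.01, "ax": 0, "ay": 0, "az": 0, "gripper": 0},
  {"dx": 0, "dy": 0, "dz": 0.003, "ax": 0, "ay": 0, "az": 0, "gripper": 0},
  {"dx": 0, "dy": 0, "dz": 0, "ax": 0, "ay": 0, "az": 0, "gripper": 0},
])

```text
clock: 22.35
eef_pos: [511.5, 295.4, 60.5]
tool_rot: [-3.141, -0.001, 0.12]
force: [-0.2, -0.1, -1.2]
width: 39.0
gripper_force: 60.5
```

Emit:
step_arm([
  {"dx": 0, "dy": 0, "dz": 0.005, "ax": 0, "ay": 0, "az": 0, "gripper": 0},
  {"dx": 0, "dy": 0, "dz": 0.003, "ax": 0, "ay": 0, "az": 0, "gripper": 0},
  {"dx": 0, "dy": 0, "dz": 0, "ax": 0, "ay": 0, "az": 0, "gripper": 0},
])

```text
clock: 22.72
eef_pos: [511.3, 295.3, 58.0]
tool_rot: [-3.142, -0.0, 0.12]
force: [-0.9, 0.1, 2.4]
width: 38.8
gripper_force: 60.9
```

Emit:
step_arm([
  {"dx": 0, "dy": 0, "dz": 0, "ax": 0, "ay": 0, "az": 0, "gripper": 1},
  {"dx": 0, "dy": 0, "dz": 0, "ax": 0, "ay": 0, "az": 0, "gripper": 1},
  {"dx": 0, "dy": 0, "dz": 0, "ax": 0, "ay": 0, "az": 0, "gripper": 1},
  {"dx": 0, "dy": 0, "dz": 0, "ax": 0, "ay": 0, "az": 0, "gripper": 1},
  {"dx": 0, "dy": 0, "dz": -0.1, "ax": 0, "ay": 0, "az": 0, "gripper": 1},
  {"dx": 0, "dy": 0, "dz": -0.15, "ax": 0, "ay": 0, "az": 0, "gripper": 1},
  {"dx": 0, "dy": 0, "dz": -0.15, "ax": 0, "ay": 0, "az": 0, "gripper": 1},
  {"dx": -0.15, "dy": 0, "dz": 0, "ax": 0, "ay": 0, "az": 0, "gripper": 1},
  {"dx": 0, "dy": 0, "dz": 0, "ax": 0, "ay": 0, "az": 0, "gripper": 1},
  {"dx": 0, "dy": 0, "dz": 0, "ax": 0, "ay": 0, "az": 0, "gripper": 1},
])

```text
clock: 23.98
eef_pos: [467.1, 290.1, 177.9]
tool_rot: [-3.141, -0.001, 0.121]
force: [-0.5, 0.3, -0.2]
width: 85.6
gripper_force: 0.0
```

```bash
python3 - <<'E'
from h import *
s,w=shot('wrist','w4.png'); print(s['eef_pos'],s['tool_rot'],s['width'])
T=wT(s,w); P=cloud(w,T); C=w['color'].astype(int)
m=(C.min(2)>110)&(P[...,2]>20)&(P[...,2]<70)
c,_=cv2.findContours(m.astype(np.uint8),0,1)
for k in sorted(c,key=cv2.contourArea)[-2:]:
    p=ray(w,k[:,0],30,T).astype(np.float32); print(cv2.boundingRect(k),cv2.minEnclosingCircle(p))
m=(C[...,0]>C[...,2]+60)&(C[...,0]>100)&(P[...,2]>45)&(P[...,2]<70)
v,u=np.nonzero(m); print(len(u),u.mean(),v.mean(),ray(w,[u.mean(),v.mean()],58,T),np.median(P[m],0))
E
```

```text
[467.07494891 290.09140622 177.87518095] [-3.14139618e+00 -9.35494219e-04  1.20588133e-01] 85.62592967680625
(28, 50, 98, 101) ((524.5928344726562, 507.4190368652344), 41.39078140258789)
(260, 83, 120, 122) ((511.39306640625, 295.1387023925781), 54.04301071166992)
248 320.7056451612903 151.69758064516128 [[510.96905504 294.62882491]] [510.99935087 294.61837332  58.1610443 ]
```

View pics/w4.png

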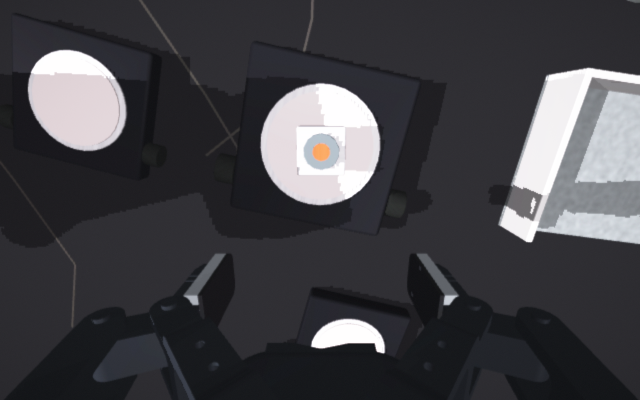

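The specimen's dot is at (321,152), 0.7 mm from the plate centre (511.4,295.1), and the block stands flat. Now I return for the bottle.

Emit:
step_arm([
  {"dx": 0, "dy": 0, "dz": -0.05, "ax": 0, "ay": 0, "az": -0.1027, "gripper": 1},
  {"dx": 0, "dy": 0, "dz": 0, "ax": 0, "ay": 0, "az": -0.1027, "gripper": 1},
  {"dx": 0, "dy": 0, "dz": 0, "ax": 0, "ay": 0, "az": -0.1027, "gripper": 1},
  {"dx": 0, "dy": 0, "dz": 0, "ax": 0, "ay": 0, "az": -0.1027, "gripper": 1},
  {"dx": 0, "dy": 0, "dz": 0, "ax": 0, "ay": 0, "az": -0.1027, "gripper": 1},
  {"dx": 0, "dy": 0, "dz": 0, "ax": 0, "ay": 0, "az": -0.1027, "gripper": 1},
  {"dx": 0, "dy": 0, "dz": 0, "ax": 0, "ay": 0, "az": -0.1027, "gripper": 1},
  {"dx": 0, "dy": 0, "dz": 0, "ax": 0, "ay": 0, "az": -0.1027, "gripper": 1},
  {"dx": 0, "dy": 0, "dz": 0, "ax": 0, "ay": 0, "az": -0.1027, "gripper": 1},
  {"dx": -0.1761, "dy": 0.0214, "dz": 0, "ax": 0, "ay": 0, "az": 0, "gripper": 1},
  {"dx": -0.1761, "dy": 0.0214, "dz": 0, "ax": 0, "ay": 0, "az": 0, "gripper": 1},
  {"dx": -0.1761, "dy": 0.0214, "dz": 0, "ax": 0, "ay": 0, "az": 0, "gripper": 1},
  {"dx": -0.1761, "dy": 0.0214, "dz": 0, "ax": 0, "ay": 0, "az": 0, "gripper": 1},
  {"dx": -0.1761, "dy": 0.0214, "dz": 0, "ax": 0, "ay": 0, "az": 0, "gripper": 1},
  {"dx": -0.1761, "dy": 0.0214, "dz": 0, "ax": 0, "ay": 0, "az": 0, "gripper": 1},
  {"dx": -0.1761, "dy": 0.0214, "dz": 0, "ax": 0, "ay": 0, "az": 0, "gripper": 1},
  {"dx": -0.1761, "dy": 0.0214, "dz": 0, "ax": 0, "ay": 0, "az": 0, "gripper": 1},
  {"dx": -0.1761, "dy": 0.0214, "dz": 0, "ax": 0, "ay": 0, "az": 0, "gripper": 1},
  {"dx": -0.1761, "dy": 0.0214, "dz": 0, "ax": 0, "ay": 0, "az": 0, "gripper": 1},
  {"dx": 0, "dy": 0, "dz": 0, "ax": 0, "ay": 0, "az": 0, "gripper": 1},
])

```text
clock: 26.52
eef_pos: [531.2, -245.4, 191.7]
tool_rot: [-3.142, 0.003, 1.562]
force: [0.3, 1.6, -1.1]
width: 85.3
gripper_force: 0.0
```

Emit:
step_arm([
  {"dx": 0, "dy": 0, "dz": 0, "ax": 0, "ay": 0, "az": 0, "gripper": 1},
])

```text
clock: 26.65
eef_pos: [531.7, -238.4, 192.1]
tool_rot: [-3.141, -0.001, 1.571]
force: [-0.4, 1.3, 0.5]
width: 85.2
gripper_force: 0.0
```

Emit:
step_arm([
  {"dx": 0, "dy": 0, "dz": 0.1, "ax": 0, "ay": 0, "az": 0, "gripper": 1},
  {"dx": 0, "dy": 0, "dz": 0.13, "ax": 0, "ay": 0, "az": 0, "gripper": 1},
  {"dx": 0, "dy": 0, "dz": 0.1, "ax": 0, "ay": 0, "az": 0, "gripper": 1},
  {"dx": 0, "dy": 0, "dz": 0.022, "ax": 0, "ay": 0, "az": 0, "gripper": 1},
  {"dx": 0, "dy": 0, "dz": 0, "ax": 0, "ay": 0, "az": 0, "gripper": 1},
  {"dx": 0, "dy": 0, "dz": 0, "ax": 0, "ay": 0, "az": 0, "gripper": 0},
  {"dx": 0, "dy": 0, "dz": 0, "ax": 0, "ay": 0, "az": 0, "gripper": 0},
  {"dx": 0, "dy": 0, "dz": 0, "ax": 0, "ay": 0, "az": 0, "gripper": 0},
  {"dx": 0, "dy": 0, "dz": 0, "ax": 0, "ay": 0, "az": 0, "gripper": 0},
  {"dx": 0, "dy": 0, "dz": 0, "ax": 0, "ay": 0, "az": 0, "gripper": 0},
  {"dx": 0, "dy": 0, "dz": 0, "ax": 0, "ay": 0, "az": 0, "gripper": 0},
])

```text
clock: 28.02
eef_pos: [532.1, -238.6, 88.6]
tool_rot: [3.14, 0.001, 1.572]
force: [-1.4, 0.4, 6.9]
width: 47.7
gripper_force: 61.4
```

Emit:
step_arm([
  {"dx": 0, "dy": 0, "dz": -0.05, "ax": 0, "ay": 0, "az": 0, "gripper": 0},
  {"dx": 0, "dy": 0, "dz": -0.1, "ax": 0, "ay": 0, "az": 0, "gripper": 0},
  {"dx": 0, "dy": 0, "dz": -0.1, "ax": 0, "ay": 0, "az": 0, "gripper": 0},
  {"dx": 0.05, "dy": -0.007, "dz": 0, "ax": 0, "ay": 0, "az": 0, "gripper": 0},
  {"dx": 0.1, "dy": -0.012, "dz": 0, "ax": 0, "ay": 0, "az": 0, "gripper": 0},
  {"dx": 0.1, "dy": -0.012, "dz": 0, "ax": 0, "ay": 0, "az": 0, "gripper": 0},
  {"dx": 0.1, "dy": -0.012, "dz": 0, "ax": 0, "ay": 0, "az": 0, "gripper": 0},
  {"dx": 0.1, "dy": -0.012, "dz": 0, "ax": 0, "ay": 0, "az": 0, "gripper": 0},
  {"dx": 0.1, "dy": -0.012, "dz": 0, "ax": 0, "ay": 0, "az": 0, "gripper": 0},
  {"dx": 0.1, "dy": -0.012, "dz": 0, "ax": 0, "ay": 0, "az": 0, "gripper": 0},
  {"dx": 0.1, "dy": -0.012, "dz": 0, "ax": 0, "ay": 0, "az": 0, "gripper": 0},
  {"dx": 0.1, "dy": -0.012, "dz": 0, "ax": 0, "ay": 0, "az": 0, "gripper": 0},
  {"dx": 0.06, "dy": -0.008, "dz": 0, "ax": 0, "ay": 0, "az": 0, "gripper": 0},
  {"dx": 0.036, "dy": 0, "dz": 0, "ax": 0, "ay": 0, "az": 0, "gripper": 0},
  {"dx": 0, "dy": 0, "dz": 0, "ax": 0, "ay": 0, "az": 0, "gripper": 0},
  {"dx": 0, "dy": 0, "dz": 0.1, "ax": 0, "ay": 0, "az": 0, "gripper": 0},
  {"dx": 0, "dy": 0, "dz": 0.1, "ax": 0, "ay": 0, "az": 0, "gripper": 0},
  {"dx": 0, "dy": 0, "dz": 0.03, "ax": 0, "ay": 0, "az": 0, "gripper": 0},
  {"dx": 0, "dy": 0, "dz": 0, "ax": 0, "ay": 0, "az": 0, "gripper": 0},
  {"dx": 0, "dy": 0, "dz": 0, "ax": 0, "ay": 0, "az": 0, "gripper": 0},
])

```text
clock: 30.52
eef_pos: [498.6, 45.3, 94.0]
tool_rot: [3.14, -0.0, 1.572]
force: [0.8, -0.2, -2.7]
width: 47.6
gripper_force: 62.4
```

Position is right; lower gently.

Emit:
step_arm([
  {"dx": 0, "dy": 0, "dz": 0.012, "ax": 0, "ay": 0, "az": 0, "gripper": 0},
  {"dx": 0, "dy": 0, "dz": 0.004, "ax": 0, "ay": 0, "az": 0, "gripper": 0},
  {"dx": 0, "dy": 0, "dz": 0, "ax": 0, "ay": 0, "az": 0, "gripper": 0},
])

```text
clock: 30.9
eef_pos: [498.1, 45.5, 88.6]
tool_rot: [3.141, 0.0, 1.572]
force: [-0.1, 0.9, 1.7]
width: 47.8
gripper_force: 62.7
```

Emit:
step_arm([
  {"dx": 0, "dy": 0, "dz": 0.001, "ax": 0, "ay": 0, "az": 0, "gripper": 0},
  {"dx": 0, "dy": 0, "dz": 0, "ax": 0, "ay": 0, "az": 0, "gripper": 1},
  {"dx": 0, "dy": 0, "dz": 0, "ax": 0, "ay": 0, "az": 0, "gripper": 1},
  {"dx": 0, "dy": 0, "dz": 0, "ax": 0, "ay": 0, "az": 0, "gripper": 1},
  {"dx": 0, "dy": 0, "dz": 0, "ax": 0, "ay": 0, "az": 0, "gripper": 1},
  {"dx": 0, "dy": 0, "dz": -0.1, "ax": 0, "ay": 0, "az": 0, "gripper": 1},
  {"dx": 0, "dy": 0, "dz": -0.13, "ax": 0, "ay": 0, "az": 0, "gripper": 1},
  {"dx": 0, "dy": 0, "dz": -0.13, "ax": 0, "ay": 0, "az": 0, "gripper": 1},
  {"dx": -0.178, "dy": 0.0153, "dz": 0, "ax": 0, "ay": 0, "az": 0, "gripper": 1},
  {"dx": -0.178, "dy": 0.0153, "dz": 0, "ax": 0, "ay": 0, "az": 0, "gripper": 1},
  {"dx": -0.178, "dy": 0.0153, "dz": 0, "ax": 0, "ay": 0, "az": 0, "gripper": 1},
  {"dx": -0.178, "dy": 0.0153, "dz": 0, "ax": 0, "ay": 0, "az": 0, "gripper": 1},
  {"dx": -0.178, "dy": 0.0153, "dz": 0, "ax": 0, "ay": 0, "az": 0, "gripper": 1},
  {"dx": -0.178, "dy": 0.0153, "dz": 0, "ax": 0, "ay": 0, "az": 0, "gripper": 1},
  {"dx": -0.178, "dy": 0.0153, "dz": 0, "ax": 0, "ay": 0, "az": 0, "gripper": 1},
  {"dx": 0, "dy": 0, "dz": 0, "ax": 0, "ay": 0, "az": 0.042, "gripper": 1},
  {"dx": 0, "dy": 0, "dz": 0, "ax": 0, "ay": 0, "az": 0, "gripper": 1},
  {"dx": 0, "dy": 0, "dz": 0, "ax": 0, "ay": 0, "az": 0, "gripper": 1},
])

```text
clock: 33.15
eef_pos: [530.8, -327.1, 196.0]
tool_rot: [-3.141, -0.001, 1.509]
force: [-0.1, 0.9, 0.5]
width: 85.6
gripper_force: 0.0
```

Emit:
step_arm([
  {"dx": -0.003, "dy": 0, "dz": 0.1, "ax": 0, "ay": 0, "az": 0, "gripper": 1},
  {"dx": 0, "dy": 0, "dz": 0.14, "ax": 0, "ay": 0, "az": 0, "gripper": 1},
  {"dx": 0, "dy": 0, "dz": 0.11, "ax": 0, "ay": 0, "az": 0, "gripper": 1},
  {"dx": 0, "dy": 0, "dz": 0.032, "ax": 0, "ay": 0, "az": 0, "gripper": 1},
  {"dx": 0, "dy": 0, "dz": 0, "ax": 0, "ay": 0, "az": 0, "gripper": 1},
  {"dx": 0, "dy": 0, "dz": 0, "ax": 0, "ay": 0, "az": 0, "gripper": 0},
  {"dx": 0, "dy": 0, "dz": 0, "ax": 0, "ay": 0, "az": 0, "gripper": 0},
  {"dx": 0, "dy": 0, "dz": 0, "ax": 0, "ay": 0, "az": 0, "gripper": 0},
  {"dx": 0, "dy": 0, "dz": 0, "ax": 0, "ay": 0, "az": 0, "gripper": 0},
  {"dx": 0, "dy": 0, "dz": 0, "ax": 0, "ay": 0, "az": 0, "gripper": 0},
  {"dx": 0, "dy": 0, "dz": 0, "ax": 0, "ay": 0, "az": 0, "gripper": 0},
])

```text
clock: 34.52
eef_pos: [531.0, -329.7, 82.8]
tool_rot: [3.14, 0.001, 1.506]
force: [-1.9, 0.1, 6.6]
width: 43.2
gripper_force: 62.1
```

Emit:
step_arm([
  {"dx": 0, "dy": 0, "dz": -0.05, "ax": 0, "ay": 0, "az": 0, "gripper": 0},
  {"dx": 0, "dy": 0, "dz": -0.1, "ax": 0, "ay": 0, "az": 0, "gripper": 0},
  {"dx": 0, "dy": 0, "dz": -0.1, "ax": 0, "ay": 0, "az": 0, "gripper": 0},
  {"dx": 0.05, "dy": -0.009, "dz": 0, "ax": 0, "ay": 0, "az": 0, "gripper": 0},
  {"dx": 0.1, "dy": -0.018, "dz": 0, "ax": 0, "ay": 0, "az": 0, "gripper": 0},
  {"dx": 0.1, "dy": -0.018, "dz": 0, "ax": 0, "ay": 0, "az": 0, "gripper": 0},
  {"dx": 0.1, "dy": -0.018, "dz": 0, "ax": 0, "ay": 0, "az": 0, "gripper": 0},
  {"dx": 0.1, "dy": -0.018, "dz": 0, "ax": 0, "ay": 0, "az": 0, "gripper": 0},
  {"dx": 0.1, "dy": -0.018, "dz": 0, "ax": 0, "ay": 0, "az": 0, "gripper": 0},
  {"dx": 0.1, "dy": -0.018, "dz": 0, "ax": 0, "ay": 0, "az": 0, "gripper": 0},
  {"dx": 0.1, "dy": -0.018, "dz": 0, "ax": 0, "ay": 0, "az": 0, "gripper": 0},
  {"dx": 0.1, "dy": -0.018, "dz": 0, "ax": 0, "ay": 0, "az": 0, "gripper": 0},
  {"dx": 0.1, "dy": -0.018, "dz": 0, "ax": 0, "ay": 0, "az": 0, "gripper": 0},
  {"dx": 0.0475, "dy": -0.009, "dz": 0, "ax": 0, "ay": 0, "az": 0, "gripper": 0},
  {"dx": 0, "dy": 0, "dz": 0, "ax": 0, "ay": 0, "az": 0, "gripper": 0},
  {"dx": 0, "dy": 0, "dz": 0.1, "ax": 0, "ay": 0, "az": 0, "gripper": 0},
  {"dx": 0, "dy": 0, "dz": 0.1, "ax": 0, "ay": 0, "az": 0, "gripper": 0},
  {"dx": 0, "dy": 0, "dz": 0.025, "ax": 0, "ay": 0, "az": 0, "gripper": 0},
  {"dx": 0, "dy": 0, "dz": 0, "ax": 0, "ay": 0, "az": 0, "gripper": 0},
  {"dx": 0, "dy": 0, "dz": 0, "ax": 0, "ay": 0, "az": 0, "gripper": 0},
])

```text
clock: 37.02
eef_pos: [496.7, -27.4, 89.8]
tool_rot: [3.14, -0.0, 1.506]
force: [0.3, 0.1, -2.4]
width: 43.2
gripper_force: 61.5
```

Emit:
step_arm([
  {"dx": 0, "dy": 0, "dz": 0.014, "ax": 0, "ay": 0, "az": 0, "gripper": 0},
  {"dx": 0, "dy": 0, "dz": 0.007, "ax": 0, "ay": 0, "az": 0, "gripper": 0},
  {"dx": 0, "dy": 0, "dz": 0, "ax": 0, "ay": 0, "az": 0, "gripper": 0},
])

```text
clock: 37.4
eef_pos: [496.1, -27.1, 82.8]
tool_rot: [3.141, 0.0, 1.506]
force: [-0.0, -0.9, -1.3]
width: 43.5
gripper_force: 61.7
```

Emit:
step_arm([
  {"dx": 0, "dy": 0, "dz": 0.003, "ax": 0, "ay": 0, "az": 0, "gripper": 0},
  {"dx": 0, "dy": 0, "dz": 0, "ax": 0, "ay": 0, "az": 0, "gripper": 0},
])

```text
clock: 37.65
eef_pos: [496.1, -27.1, 82.7]
tool_rot: [3.141, 0.0, 1.506]
force: [-2.1, -0.2, 10.2]
width: 43.4
gripper_force: 63.1
```

Emit:
step_arm([
  {"dx": 0, "dy": 0, "dz": 0, "ax": 0, "ay": 0, "az": 0, "gripper": 1},
  {"dx": 0, "dy": 0, "dz": 0, "ax": 0, "ay": 0, "az": 0, "gripper": 1},
  {"dx": 0, "dy": 0, "dz": 0, "ax": 0, "ay": 0, "az": 0, "gripper": 1},
  {"dx": 0, "dy": 0, "dz": 0, "ax": 0, "ay": 0, "az": 0, "gripper": 1},
  {"dx": 0, "dy": 0, "dz": -0.087, "ax": 0, "ay": 0, "az": 0, "gripper": 1},
  {"dx": 0, "dy": 0, "dz": -0.15, "ax": 0, "ay": 0, "az": 0, "gripper": 1},
  {"dx": 0, "dy": 0, "dz": -0.15, "ax": 0, "ay": 0, "az": 0, "gripper": 1},
  {"dx": 0, "dy": 0, "dz": -0.15, "ax": 0, "ay": 0, "az": 0, "gripper": 1},
  {"dx": 0, "dy": 0, "dz": -0.15, "ax": 0, "ay": 0, "az": -0.042, "gripper": 1},
  {"dx": -0.086, "dy": 0.0475, "dz": 0, "ax": 0, "ay": 0, "az": 0, "gripper": 1},
  {"dx": -0.086, "dy": 0.0475, "dz": 0, "ax": 0, "ay": 0, "az": 0, "gripper": 1},
  {"dx": 0, "dy": 0, "dz": 0, "ax": 0, "ay": 0, "az": 0, "gripper": 1},
  {"dx": 0, "dy": 0, "dz": 0, "ax": 0, "ay": 0, "az": 0, "gripper": 1},
])

```text
clock: 39.28
eef_pos: [523.9, -77.9, 287.5]
tool_rot: [-3.141, -0.001, 1.573]
force: [0.4, -0.3, 0.0]
width: 85.2
gripper_force: 0.0
```

```bash
python3 - <<'E'
from h import *
s,d=shot('wrist','w5.png'); print(s['eef_pos'],s['tool_rot']); t=shot('scene','s5.png')[1]
T=wT(s,d); P=cloud(d,T); C=d['color'].astype(int)
def big(m):
    c,_=cv2.findContours(m.astype(np.uint8),0,1); return max(c,key=cv2.contourArea)[:,0]
def box(x0,x1,y0,y1):
    m=np.zeros((400,640),bool); m[y0:y1,x0:x1]=1; return m
c=big(box(262,330,22,100)&(P[...,2]>124)); print('cap',cv2.minEnclosingCircle(ray(d,c,129,T).astype(np.float32)))
c=big(box(265,325,105,165)&(P[...,2]>106)); print('lid',cv2.minAreaRect(ray(d,c,112,T).astype(np.float32)))
c=big(box(240,400,10,185)&(P[...,2]>40)&(P[...,2]<50)); print('bay',cv2.minAreaRect(ray(d,c,45,T).astype(np.float32)))
cv2.imwrite('pics/v5.png',np.hstack([cv2.resize(d['color'],(400,250)),cv2.resize(t['color'],(400,250))])[:,:,::-1])
E
```

```text
[523.94748303 -77.88784392 287.53706941] [-3.14062947e+00 -7.84227628e-04  1.57274552e+00]
cap ((496.80401611328125, 45.591670989990234), 15.85544490814209)
lid ((495.4234924316406, -26.474319458007812), (39.69377517700195, 39.721435546875), 86.31057739257812)
bay ((524.3746948242188, 8.944015502929688), (169.41043090820312, 149.27767944335938), 89.31647491455078)
```

View pics/v5.png

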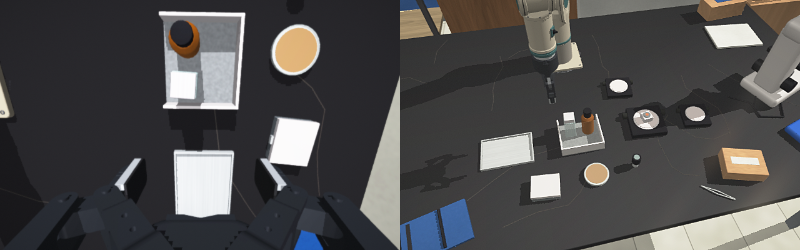

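The bottle and jar stand in the bay within 2 mm of their starting spots. The specimen is on the stage, the bystanders look unmoved, and the gripper is clear of everything.

```bash
python3 -c "
from cell import ctrl
print(ctrl.finish_job())"
```

```text
the job is handed in; nothing more can be done
None
```

The job is handed in after about 39 s of robot time: bottle and jar went out to the tray, the specimen block now stands upright within 1 mm of the stage plate's middle, and the bottle and jar are back upright in the bay within 2 mm of where they started.

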